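Put the stray marker back into the full tool pocket

TASK

Put the marker that lies on the mat back into the sloping aluminium tool pocket, white barrel end first and cap outwards like its neighbours, pushed fully home and lying on the slope in the same row as them. The pocket is crowded and no gap is wide enough, so gently nudge the tools in it sideways to make room; they must stay in the pocket. Leave the bottle, the small flat case and the screwdriver where they are.

Things in the scene. Friction and masses are not known exactly. Their poses are not given: they have to be found in the camera images.
- rack: fixed foot of the aluminium tool rack, a flat sheet 125 x 64 mm. Origin on the bench under its middle. +x is the level direction in which the pocket's mouth faces, y runs across the pocket, z up. It carries the sloping pocket
- pocket: sloping pocket of sheet metal, a small ramp with its lower half roofed over. +x points up the slope, out of the pocket (38 degrees above level), y level across, z square to the plate. Origin: on the plate's face, middle of the closed bottom. In this frame, mm: plate 64 wide, up to x = 110, then a lip bent down; closed end at x = 0; side walls x = 0 to 62, inner faces y = -29 and 29, 23 high; roof x = 25 to 62, underside z = 20
- pocket_mouth (a point): centre of the mouth (58 wide, 20 high), 62 mm up the slope, 10 mm above the plate. Tools lie in the pocket side by side along its x, lower ends at x = 0, and stick out of the mouth. Beyond the mouth there are no side walls: there closed fingers can push the tools along y; they slide and swivel a little, 12 to 20 g each. The sheet is smooth and slippery (friction about 0.25)
- stray_marker_mid (a point): the marker to be put away, 130 mm long, lying on the mat to the left; this point is its centre, 6.5 mm above its underside. Its own +y axis points along it to the end of the white barrel (65 mm away), which goes in first; the blue cap is the other end: 12 x 13 mm across with flat sides, from 26 to 65 mm on the -y side. The barrel is round, 11 mm thick. Weighs 11 to 22 g
- stray_marker_tip (a point): the end of the white barrel of that marker, on its centre line
- held_marker_a_mid (a point): centre of one of two like markers (130 mm long, 12 wide) already in the pocket, cap outwards (its cap end is near x = 130 in the pocket's frame); same axes as the stray one
- held_marker_b_mid (a point): centre of the other marker in the pocket, alike
- held_tweezers_mid (a point): centre of the steel tweezers in the pocket, 126 mm long, 12 wide across the pocket, 9 high. The three held tools stand in any order, with gaps of 2 to 10 mm beside and between them, too narrow for a marker; pushed together to one side they leave about 22 mm
- bottle_mid (a point): centre of the cleaner bottle, 55 mm thick, 122 high with nozzle (88 to the shoulder). It stands close beside the rack on one side, left or right, so that there is no room for fingers beside the row of tools on that side
- case_mid (a point): centre of the small flat dark-blue case, 70 x 90 mm, 29 high, beside the rack on the other side, low enough to work above
- cup_mid (a point): centre of the round cup of LEDs, 96 mm across, 74 high, heavy, does not move, its centre about 130 mm beside the stray marker
- driver_mid (a point): centre of the screwdriver, 178 mm long, 23 high, lying about 100 mm to the other side of the stray marker

How it is judged:
On the way:
1. the white barrel end of the stray marker is inside the pocket (x of stray_marker_tip in the frame of pocket between -0.004 and 0.055 m and z of stray_marker_tip in the frame of pocket between 0 and 0.02 m and y of stray_marker_tip in the frame of pocket between -0.029 and 0.029 m), for 0.1 s.
At the end, for the whole second after the job is handed in: the stray marker lies in the pocket's row, barrel end within 6 mm of the closed end, its centre not over 14 mm above the plate, at rest; the two markers and the tweezers are still in the row, each within 10 mm of fully home (x of stray_marker_tip in the frame of pocket between -0.004 and 0.006 m and y of stray_marker_tip in the frame of pocket between -0.029 and 0.029 m and z of stray_marker_tip in the frame of pocket below 0.016 m and x of each of stray_marker_mid, held_marker_a_mid, held_tweezers_mid, held_marker_b_mid in the frame of pocket below 0.074 m and z of each of stray_marker_mid, held_marker_a_mid, held_tweezers_mid, held_marker_b_mid in the frame of pocket below 0.014 m and y of stray_marker_mid in the frame of pocket between -0.03 and 0.03 m and y of held_marker_a_mid in the frame of pocket between -0.03 and 0.03 m and y of held_tweezers_mid in the frame of pocket between -0.03 and 0.03 m and y of held_marker_b_mid in the frame of pocket between -0.03 and 0.03 m and linear speed of stray_marker below 0.02 m/s); the robot touches nothing.
It fails at once if the bottle, the tip case or the screwdriver is moved by more than 20 mm (distance of any of bottle_mid, case_mid, driver_mid from where it was at the start of the episode above 0.02 m).
It fails at once if a tool in the pocket is pulled out of it (x of any of held_marker_a_mid, held_tweezers_mid, held_marker_b_mid in the frame of pocket above 0.1 m).
It fails at once if a tool in the pocket is pressed with more than 20 N (contact force between any of held_marker_a, held_tweezers, held_marker_b and anything else above 20 N).
It also fails if it takes over 58 s, if anything falls off the work surface, if the arm or the gripper's body presses on something with over 40 N, if the wrist force passes 120 N, or if a joint passes its speed limit or range.

ROBOT

A 7-joint arm with a two-finger parallel gripper is mounted at the origin on a cart in front of the work surface, level with it; the furniture and walls round the work are solid. World frame = base frame: x ahead of the robot, y to its left, z up, the work surface at z = 0. Lengths are in m, angles in rad, forces in N, time in s.
With the tool pointing down it reaches from about 0.4 to 0.875 m from the base axis. Payload 6.5 kg.
Tool frame: the origin (TCP) lies midway between the tips of the shut fingers; the grasp point (between the pads) lies 19 mm behind it (arm.grip_depth is the distance from the TCP to the grasp point, in m); z points along the fingers, y is the line along which they close (so a half turn about z gives the same grasp; the last joint's range is limited). The gripper opens to 85 mm and grips with 20 to 120 N. Pads are 22 mm wide; open, the fingers measure 114 mm over their backs; the gripper's body (76 mm by 85 mm) begins 54 mm behind the grasp point. The pads swing forward as they close: fully open they stand 13 mm farther back than shut.
Start: joints at [-1.265, 0.536, -0.004, 1.538, 0.003, 1.067, -0.071], TCP at [0.236, 0.606, 0.208] pointing down, gripper open.
Joint ranges: [-2.7, 2.7], [-0.37, 2.16], [-1.27, 1.26], [0.24, 2.4], [-1.31, 4.45], [0.19, 1.91], [-2.76, 2.76]. Speed limits (rad/s): [2.39, 2.39, 3.14, 3.14, 3.14, 3.14, 3.14].

INTERFACE

Orientations are given as a unit quaternion [x, y, z, w].
In Python, from bench import arm, cams, finder gives the robot as it stands. The module is installed in compiled form; this text tells all that it offers.
- The arm moves only by the tool move_arm, never from a script. Its argument "deltas" is one flat list of numbers, 7 for each row, row after row: the shift along the tool's x, y, z as a fraction of full scale, then the turn, a rotation vector about the tool's x, y, z as a fraction of full scale, then the opening, from 0 (shut) to 1 (fully open). In form: [x, y, z, rx, ry, rz, hand, x, y, z, rx, ry, rz, hand, ...]. A call has exactly 5 rows; each row is the pose to reach, as a shift and turn from the pose commanded when the call began, along the tool's axes at that moment, turning the shorter way round; what a row does not reach only later rows make up. Full scale, the value 1, is 0.3 m for a shift and pi rad for a turn. A row lasts 1/12 s, in which the tool goes at most 41.7 mm and 7.16 degrees, less where a joint would pass 70% of its speed; a pose out of reach is approached as far as the arm can. A call with a number of a shift or a turn outside -1 to 1 is refused whole. A call with a gripper value outside its range is refused whole. The fingers move at their own pace and stop on an object; "force" is the grip in N (left out, the last holds). Time passes only in rows, so rows that repeat a pose let the fingers close, or fill a call up. It gives the time, the measured TCP pose, the force, the opening and the grip force at its end, in the units of the state.
- arm.get_obs(): the state, without advancing time (a new reading comes with each control period).
- cams.get_image(name): name is "scene" or "top" or "wrist"; returns (picture, depth): 420x560x3 uint8, red, green, blue; 420x560 float32, m along the optical axis (not along the pixel's ray), 0 where there is no reading.
- cams.calibration(name): a dict with "intrinsics" (3x3 intrinsics, pixels), "dist_coeffs" ([k1, k2, p1, p2, k3] as OpenCV has them; the pictures are not rectified), "R" (3x3) and "t" (3): a world point X has camera coordinates R X + t; the wrist camera has in their place "mount" (4x4, takes a point from camera to tool coordinates, whose origin is the TCP and whose axes are the flange's). Camera axes: x right, y down, z forward; pixel columns grow to the right and rows downward; lengths in m; the calibration is good to about 2 mm. A picture is of the moment at which its call begins: read the wrist's pose just before it. calibration takes no time and is no camera call.
- arm.close_job(): hands the job in; it is judged then, once.
Trained networks look in the newest picture that a camera, given by its name, has taken for a name from the list of things; names that differ only in an ending like _2 or _b are one class to them, and where a whole thing is asked for, a point or a joint stands for the part that bears it (a point fixed in the world has none). Each returns a list of dicts, best first, with "p" (0 to 1); they miss things now and then, are a little off and sometimes report something else, mostly with a low value. They report only what shows in the picture. A call takes as long as a camera call.
- finder.silhouettes(camera, target): "pixels" (420x560 bool, what is visible of it) and "at" ([column, row] in pixels, amid what is visible of it).
The state is a dict: "time_s": time; "joint_positions": joint angles; "joint_velocities": joint speeds; "joint_torque": joint torques, N m; "position": TCP position; "orientation": TCP orientation; "wrist_force": force on the tool from outside, world axes, zero at the start; "wrist_torque": the same for the moment, N m; "finger_gap": finger opening in m; "finger_force": force on a finger pad.
Only numpy, scipy, OpenCV 4.12 (cv2) and the standard library are available. Lean on these libraries where they do the work, as an engineer would, in place of code of your own. Each camera call takes 0.05 s, during which the arm holds its last target. There are 200 camera calls.

## Working session

There is one attempt and no reset: what is moved stays moved. The work goes in short steps, Python scripts to look and compute and a tool call to move; the robot and the scene stay as the last step left them, time stands still between calls to the robot, and variables do not carry over. Pictures are saved under pics/ and viewed, at most 10 in all, crops included, and the job is handed in when it is done.

Besides the shell and the picture viewer there is one more tool, called after "Call:" as name(argument=value, ...) on one line, values as JSON. move_arm: Moves the arm, as the interface text tells. Its arguments: {"type":"object","properties":{"deltas":{"type":"array","items":{"type":"number"}},"force":{"type":"number"}},"required":["deltas"]}

```bash
mkdir -p pics
cat > h.py <<'E'
import numpy as np, cv2
from scipy.spatial.transform import Rotation as Rn
from bench import arm, cams, finder
def shot(n):
    o=arm.get_obs(); im,d=cams.get_image(n); c=cams.calibration(n)
    if n=='wrist':
        M=np.array(c['mount']); T=np.eye(4); T[:3,:3]=Rn.from_quat(o['orientation']).as_matrix(); T[:3,3]=o['position']; W=T@M
    else:
        W=np.eye(4); R=np.array(c['R']); W[:3,:3]=R.T; W[:3,3]=-R.T@np.array(c['t'])
    return im,d,c,W
def save(im,n): cv2.imwrite('pics/'+n,cv2.cvtColor(im,cv2.COLOR_RGB2BGR))
def pts(px,d,c,W):  # px Nx2 (col,row)
    px=np.asarray(px,float).reshape(-1,2)
    u=cv2.undistortPoints(px[:,None],np.array(c['intrinsics'],float),np.array(c['dist_coeffs'],float))[:,0]
    z=d[px[:,1].astype(int),px[:,0].astype(int)]
    P=np.c_[u*z[:,None],z]; P=P[z>0]
    return P@W[:3,:3].T+W[:3,3]
def mask(m,d,c,W):
    r,q=np.nonzero(m); return pts(np.c_[q,r],d,c,W)
def st():
    o=arm.get_obs(); print({k:np.round(o[k],3).tolist() for k in('time_s','position','orientation','wrist_force','finger_gap','finger_force')}); return o
E
cat > a.py <<'E'
from h import *
st()
for n in('scene','top'):
    im,d,c,W=shot(n); save(im,n+'1.png'); np.savez(n+'.npz',im=im,d=d,W=W)
    for t in ['rack','stray_marker_mid','held_tweezers_mid','bottle_mid','case_mid','cup_mid','driver_mid','pocket']:
        for s in finder.silhouettes(n,t)[:4]:
            P=mask(s['pixels'],d,c,W)
            if len(P)==0: print(n,t,'none');continue
            print(n,t,round(s['p'],2),np.round(s['at']),len(P),np.round(np.median(P,0),3),np.round(np.percentile(P,2,0),3),np.round(np.percentile(P,98,0),3))
E
python3 a.py
```

```text
{'time_s': 0.0, 'position': [0.236, 0.605, 0.207], 'orientation': [0.185, 0.983, -0.001, -0.0], 'wrist_force': [-0.184, 0.057, 0.683], 'finger_gap': 0.086, 'finger_force': 0.0}
scene rack 0.6 [380. 265.] 2622 [ 0.505 -0.195  0.047] [ 0.464 -0.242  0.001] [ 0.553 -0.123  0.078]
scene rack 0.21 [381. 241.] 287 [ 0.524 -0.166  0.072] [ 0.49  -0.224  0.02 ] [ 0.54  -0.141  0.094]
scene stray_marker_mid 0.68 [249. 204.] 227 [0.51  0.168 0.008] [ 0.49   0.113 -0.002] [0.538 0.234 0.012]
scene held_tweezers_mid 0.77 [377. 250.] 178 [ 0.509 -0.16   0.062] [ 0.475 -0.215  0.017] [ 0.524 -0.136  0.078]
scene bottle_mid 0.74 [387. 264.] 1818 [ 0.503 -0.2    0.052] [ 0.463 -0.242  0.012] [ 0.553 -0.129  0.078]
scene bottle_mid 0.63 [419. 244.] 1320 [ 0.578 -0.211  0.062] [ 0.564 -0.228  0.003] [ 0.66  -0.178  0.11 ]
scene case_mid 0.95 [334. 276.] 1826 [ 0.44  -0.12   0.028] [ 0.397 -0.16   0.002] [ 0.487 -0.072  0.03 ]
scene cup_mid 0.75 [303. 176.] 1375 [0.631 0.124 0.047] [ 0.599  0.09  -0.001] [0.689 0.179 0.059]
scene driver_mid 0.59 [195. 199.] 210 [0.426 0.242 0.018] [0.412 0.21  0.007] [
[... 544 characters left out ...]
op held_tweezers_mid 0.62 [225. 207.] 349 [0.514 0.177 0.011] [0.493 0.116 0.003] [0.535 0.234 0.016]
top bottle_mid 0.62 [418. 168.] 915 [ 0.584 -0.194  0.073] [ 0.566 -0.223  0.012] [ 0.614 -0.174  0.109]
top case_mid 0.72 [247. 141.] 1889 [0.646 0.136 0.05 ] [0.602 0.094 0.029] [0.69  0.179 0.062]
top case_mid 0.68 [373. 245.] 1755 [ 0.447 -0.111  0.028] [ 0.401 -0.157  0.001] [ 0.494 -0.069  0.032]
top cup_mid 0.85 [247. 139.] 1836 [0.646 0.136 0.05 ] [0.602 0.094 0.031] [0.69  0.178 0.061]
top driver_mid 0.87 [182. 247.] 626 [0.435 0.254 0.019] [ 0.392  0.156 -0.001] [0.461 0.305 0.025]
top pocket 0.85 [416. 212.] 1496 [ 0.506 -0.196  0.054] [ 0.466 -0.243  0.014] [ 0.548 -0.128  0.082]
```

Run:
```python
import cv2
a=cv2.imread('pics/top1.png')[90:300,150:500]; b=cv2.imread('pics/scene1.png')[130:330,150:480]
cv2.imwrite('pics/t1.png',cv2.resize(a,(800,480),interpolation=cv2.INTER_CUBIC)); cv2.imwrite('pics/s1.png',cv2.resize(b,(800,485),interpolation=cv2.INTER_CUBIC))
```

```text
(no output)
```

View pics/t1.png

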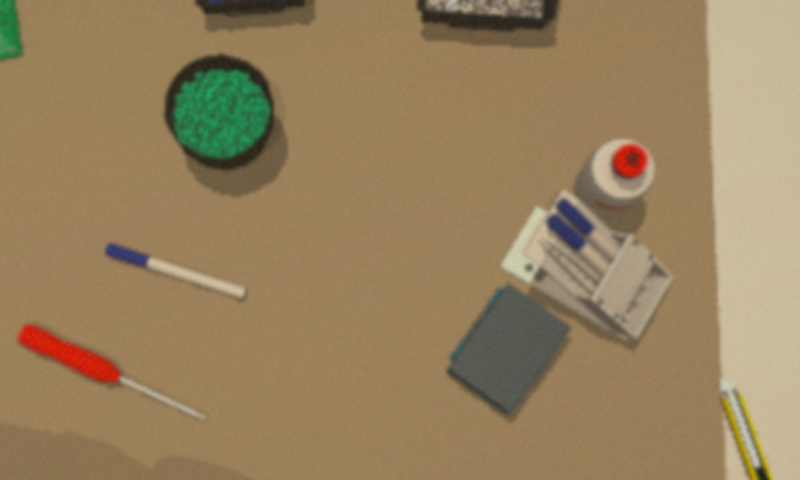

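View pics/s1.png

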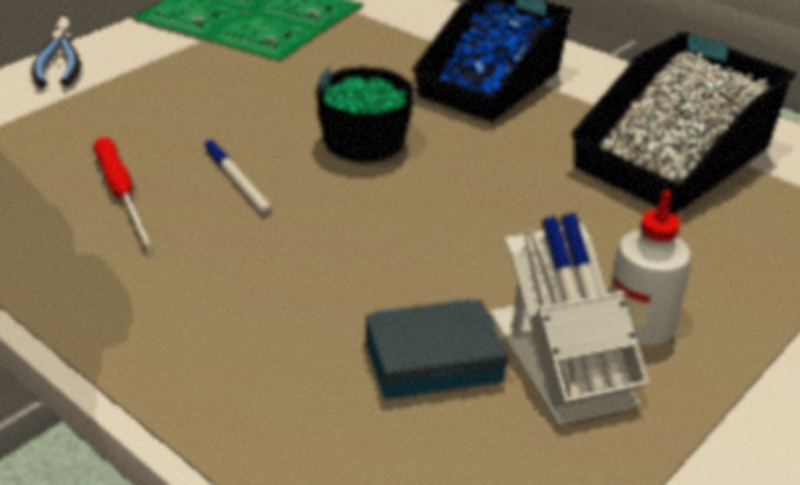

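Markers sit on the bottle side and the tweezers on the case side, so the row gets pushed towards the bottle and the slot opens on the case side.

```bash
cat >> h.py <<'E'
def goto(p,yaw,pitch):
    """tool pose: tool x along level yaw raised by pitch, tool y right of it, z down. prints the deltas (fractions) from present"""
    x=np.array([np.cos(yaw)*np.cos(pitch),np.sin(yaw)*np.cos(pitch),np.sin(pitch)]); y=np.array([np.sin(yaw),-np.cos(yaw),0]); z=np.cross(x,y)
    gotoR(p,np.c_[x,y,z])
def gotoR(p,Rg):
    o=arm.get_obs(); R=Rn.from_quat(o['orientation']).as_matrix()
    s=R.T@(np.asarray(p)-o['position']); r=Rn.from_matrix(R.T@Rg).as_rotvec()
    print('shift',np.round(s/0.3,4),'turn',np.round(r/np.pi,4),'deg',np.round(np.linalg.norm(r)*57.3,1),'dist',np.round(np.linalg.norm(s),4))
E
python3 - <<'E'
from h import *
print(np.round(cams.calibration('wrist')['mount'],3), np.round(cams.calibration('wrist')['intrinsics'],0))
z=np.load('top.npz'); c=cams.calibration('top')
im,d,_,W=shot('top')
s=finder.silhouettes('top','stray_marker_mid')[0]; P=mask(s['pixels'],d,c,W); P=P[P[:,2]>0.006]
r=cv2.minAreaRect((P[:,:2]*1000).astype(np.float32)); v=np.linalg.svd(P[:,:2]-P[:,:2].mean(0),full_matrices=False)[2][0]
print(r,'yaw',np.degrees(np.arctan2(v[1],v[0])),P.mean(0))
s=finder.silhouettes('top','pocket')[0]; P=mask(s['pixels'],d,c,W)
# roof+plate normal estimate
Q=P[P[:,2]>0.02]; m=Q.mean(0)
for k in range(8):
    n=np.linalg.svd(Q-Q.mean(0),full_matrices=False)[2][2]; e=(Q-Q.mean(0))@n; Q=Q[abs(e)<max(.004,1.5*e.std())]
n*=np.sign(n[2]); print('n',n,'yaw',np.degrees(np.arctan2(-n[1],-n[0])),np.degrees(np.arccos(n[2])),len(Q))
goto([0.50,-0.19,0.32],np.radians(55),0)
E
```

```text
[[ 0.001 -0.965 -0.261  0.066]
 [ 1.     0.     0.     0.001]
 [-0.    -0.261  0.965 -0.166]
 [ 0.     0.     0.     1.   ]] [[320.   0. 272.]
 [  0. 320. 205.]
 [  0.   0.   1.]]
((512.9171142578125, 172.36465454101562), (123.41936492919922, 10.851414680480957), 73.20207214355469) yaw -107.35126800277432 [0.5123432  0.1725235  0.01139727]
n [-0.21190812 -0.2775754   0.93704154] yaw 52.640964699609086 20.43948712606155 548
shift [-1.7829 -2.1514 -0.3724] turn [ 0.     -0.      0.5761] deg 103.7 dist 0.8456
```

Call:
move_arm(deltas=[-0.44, -0.53, -0.2, 0, 0, 0.19, 1, -0.44, -0.53, -0.2, 0, 0, 0.19, 1, -0.44, -0.53, -0.2, 0, 0, 0.19, 1, -0.44, -0.53, -0.2, 0, 0, 0.19, 1, -0.44, -0.53, -0.2, 0, 0, 0.19, 1])

```text
time_s: 1.47
position: [0.2996, 0.4139, 0.2669]
orientation: [0.468, 0.884, 0.0, -0.0]
wrist_force: [1.6, -0.6, 0.6]
finger_gap: 0.0857
finger_force: 0.0
```

Call:
move_arm(deltas=[-0.66, -0.19, -0.1, 0, 0, 0.19, 0, -0.66, -0.19, -0.1, 0, 0, 0.19, 0, -0.66, -0.19, -0.1, 0, 0, 0.19, 0, -0.66, -0.19, -0.1, 0, 0, 0.19, 0, -0.66, -0.19, -0.1, 0, 0, 0.19, 0])

```text
time_s: 1.88
position: [0.3647, 0.2184, 0.2969]
orientation: [0.707, 0.707, 0.0, -0.0]
wrist_force: [1.4, -0.8, -0.2]
finger_gap: 0.0254
finger_force: 0.0
```

```bash
python3 -c "
from h import *
st(); goto([0.50,-0.19,0.32],np.radians(53),0)"
```

```text
{'time_s': 1.883, 'position': [0.365, 0.218, 0.297], 'orientation': [0.707, 0.707, 0.0, -0.0], 'wrist_force': [1.392, -0.828, -0.247], 'finger_gap': 0.025, 'finger_force': 0.0}
shift [-1.3607  0.4523 -0.078 ] turn [ 0.     -0.0003  0.2053] deg 37.0 dist 0.4308
```

Call:
move_arm(deltas=[-0.66, 0.22, -0.08, 0, 0, 0.195, 0, -0.66, 0.22, -0.08, 0, 0, 0.195, 0, -0.66, 0.22, -0.08, 0, 0, 0.195, 0, -0.66, 0.22, -0.08, 0, 0, 0.195, 0, -0.66, 0.22, -0.08, 0, 0, 0.195, 0])

```text
time_s: 2.3
position: [0.4311, 0.0223, 0.3209]
orientation: [0.888, 0.461, 0.001, -0.0]
wrist_force: [1.3, 0.9, 0.3]
finger_gap: 0.0001
finger_force: 0.0
```

Call:
move_arm(deltas=[-0.4, 0.56, 0, 0, 0, 0.01, 0, -0.4, 0.56, 0, 0, 0, 0.01, 0, -0.4, 0.56, 0, 0, 0, 0.01, 0, -0.4, 0.56, 0, 0, 0, 0.01, 0, -0.4, 0.56, 0, 0, 0, 0.01, 0])

```text
time_s: 2.72
position: [0.5009, -0.1722, 0.3205]
orientation: [0.893, 0.45, 0.001, 0.0]
wrist_force: [0.6, 0.5, -0.7]
finger_gap: 0.0003
finger_force: 0.0
```

```bash
cat > b.py <<'E'
from h import *
import sys
st(); im,d,c,W=shot('wrist'); n=sys.argv[1]; save(cv2.resize(im,(784,588)),n+'.png'); np.savez(n+'.npz',im=im,d=d,W=W)
for t in ['held_tweezers_mid','held_marker_a_mid','pocket']:
    for s in finder.silhouettes('wrist',t)[:3]:
        P=mask(s['pixels'],d,c,W); print(t,round(s['p'],2),np.round(s['at']),len(P),np.round(np.median(P,0),3))
E
python3 b.py w1
```

```text
{'time_s': 2.717, 'position': [0.501, -0.172, 0.321], 'orientation': [0.893, 0.45, 0.001, 0.0], 'wrist_force': [0.585, 0.53, -0.713], 'finger_gap': 0.0, 'finger_force': 0.0}
held_marker_a_mid 0.97 [295. 150.] 422 [ 0.543 -0.167  0.081]
held_marker_a_mid 0.48 [287. 153.] 386 [ 0.529 -0.165  0.077]
pocket 0.88 [280. 172.] 2831 [ 0.513 -0.186  0.057]
```

View pics/w1.png

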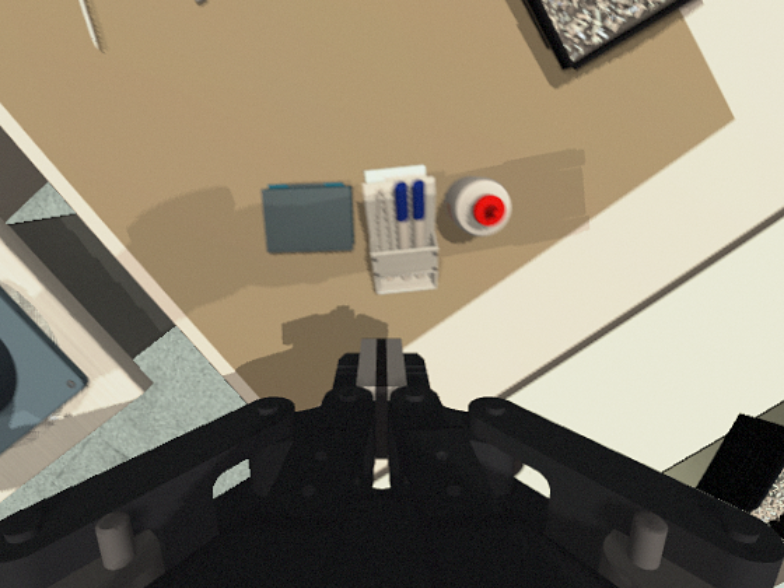

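Run:
```python
from h import *
z=np.load('w1.npz'); c=cams.calibration('wrist')
q=np.array([[377,291],[436,288],[374,252],[436,249],[405,262],[366,184],[434,180],[401,185],[418,183],[402,218],[419,215]])/1.4
for a,p in zip(q,[pts([v],z['d'],c,z['W'])for v in q]): print(np.round(a*1.4),np.round(p,3))
```

```text
[377. 291.] [[ 0.461 -0.219  0.03 ]]
[436. 288.] [[ 0.512 -0.262  0.001]]
[374. 252.] [[ 0.489 -0.178  0.068]]
[436. 249.] [[ 0.537 -0.225  0.003]]
[405. 262.] [[ 0.506 -0.206  0.057]]
[366. 184.] [[ 0.521 -0.123  0.081]]
[434. 180.] [[ 0.578 -0.164 -0.   ]]
[401. 185.] [[ 0.545 -0.141  0.098]]
[418. 183.] [[ 0.558 -0.149  0.096]]
[402. 218.] [[ 0.529 -0.167  0.078]]
[419. 215.] [[ 0.543 -0.174  0.077]]
```

```bash
python3 -c "
from h import *
goto([0.458,-0.26,0.12],np.radians(55),np.radians(38))"
```

```text
shift [-0.3205  0.0647  0.6667] turn [ 0.0031  0.2114 -0.0094] deg 38.1 dist 0.2228
```

Call:
move_arm(deltas=[-0.32, 0.065, 0.6, 0, 0.21, 0, 0, -0.32, 0.065, 0.6, 0, 0.21, 0, 0, -0.32, 0.065, 0.6, 0, 0.21, 0, 0, -0.32, 0.065, 0.6, 0, 0.21, 0, 0, -0.32, 0.065, 0.6, 0, 0.21, 0, 0])

```text
time_s: 3.33
position: [0.4682, -0.238, 0.1751]
orientation: [0.863, 0.439, 0.219, -0.115]
wrist_force: [0.6, -0.4, 0.5]
finger_gap: 0.0002
finger_force: 0.0
```

```bash
python3 b.py w2
```

```text
{'time_s': 3.333, 'position': [0.468, -0.238, 0.175], 'orientation': [0.863, 0.439, 0.219, -0.115], 'wrist_force': [0.564, -0.377, 0.53], 'finger_gap': 0.0, 'finger_force': 0.0}
held_tweezers_mid 0.54 [266. 235.] 53 [ 0.48  -0.212  0.022]
pocket 0.61 [273. 188.] 6472 [ 0.513 -0.189  0.058]
```

View pics/w2.png

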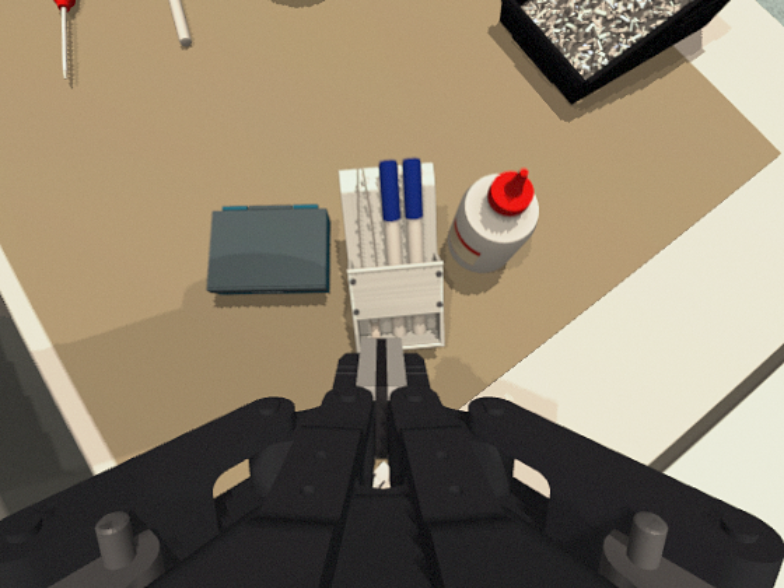

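```bash
cat > pk.py <<'E'
from h import *
def ray(px,c,W):
    u=cv2.undistortPoints(np.asarray(px,float).reshape(-1,1,2),np.array(c['intrinsics'],float),np.array(c['dist_coeffs'],float))[:,0]
    return np.c_[u,np.ones(len(u))]@W[:3,:3].T
def onplane(px,c,W,n,p0):
    v=ray(px,c,W); o=W[:3,3]; return o+v*(((p0-o)@n)/(v@n))[:,None]
E
python3 - <<'E'
from pk import *
z=np.load('w2.npz'); c=cams.calibration('wrist'); W=z['W']; d=z['d']
g=np.stack(np.meshgrid(np.arange(254,312),np.arange(198,218)),-1).reshape(-1,2)
P=pts(g,d,c,W); 
for k in range(4):
    m=P.mean(0); n=np.linalg.svd(P-m,full_matrices=False)[2][2]; n*=np.sign(n[2]); P=P[abs((P-m)@n)<.003]
print('roof n',np.round(n,3),'tilt',np.degrees(np.arccos(n[2])),'yaw',np.degrees(np.arctan2(-n[1],-n[0])),len(P))
E=np.array([[346,270],[442,264],[353,318],[444,312]])/1.4
Q=onplane(E,c,W,n,m); print(np.round(Q,4)); 
for a,b in((0,1),(2,3)):
    e=Q[a]-Q[b]; print('width',np.linalg.norm(e),'yaw of x',np.degrees(np.arctan2(e[1],e[0]))-90)
for a,b in((2,0),(3,1)):
    e=Q[b]-Q[a]; print('roof len',np.linalg.norm(e),'yaw',np.degrees(np.arctan2(e[1],e[0])),'slope',np.degrees(np.arcsin(e[2]/np.linalg.norm(e))))
E
```

```text
roof n [-0.316 -0.532  0.786] tilt 38.22756041203558 yaw 59.30361277796366 1156
[[ 0.4839 -0.176   0.0671]
 [ 0.5381 -0.2099  0.066 ]
 [ 0.4702 -0.201   0.0446]
 [ 0.5242 -0.2348  0.0435]]
width 0.06391016221857064 yaw of x 57.97923943272053
width 0.06370859054542422 yaw of x 57.98839025718499
roof len 0.03635903102188002 yaw 61.17910168746107 slope 38.212637747256146
roof len 0.036335546985395595 yaw 60.77666204228091 slope 38.21835522416123
```

```bash
cat >> pk.py <<'E'
def pocket(mid=np.array([.511,-.193,.0666]),yaw=59):
    h=np.array([np.cos(np.radians(yaw)),np.sin(np.radians(yaw)),0]); t=np.radians(38); k=np.array([0,0,1.])
    X=h*np.cos(t)+k*np.sin(t); Z=-h*np.sin(t)+k*np.cos(t); Y=np.cross(Z,X); R=np.c_[X,Y,Z]
    return R, mid-R@np.array([.062,0,.021])
R,O=pocket()
def P2W(p): return O+R@np.asarray(p,float)
def rect(z,c,h,s=6,x0=-10,x1=150,y0=-45,y1=45):
    """rectified view of pocket plane z=h (m); s px per mm; up = +x, left = +y"""
    xs=np.arange(x1,x0,-1/s); ys=np.arange(y1,y0,-1/s); G=np.stack(np.meshgrid(ys,xs),-1).reshape(-1,2)/1000
    w=O+np.c_[G[:,1],G[:,0],np.full(len(G),h)]@R.T; W=z['W']; cc=(w-W[:3,3])@W[:3,:3]
    px=cv2.projectPoints(cc,np.zeros(3),np.zeros(3),np.array(c['intrinsics'],float),np.array(c['dist_coeffs'],float))[0].reshape(len(xs),len(ys),2).astype(np.float32)
    return cv2.remap(z['im'],px[...,0],px[...,1],cv2.INTER_CUBIC)
def rectpic(name,h,out,s=3.7):
    z=np.load(name+'.npz'); c=cams.calibration('wrist'); im=rect(z,c,h,s)
    im=np.ascontiguousarray(im)
    for y in range(-40,41,10): cv2.line(im,(int((45-y)*s),0),(int((45-y)*s),12),(255,0,0),1)
    for x in range(0,150,10): cv2.line(im,(0,int((150-x)*s)),(12 if x%50 else 30,int((150-x)*s)),(255,0,0),1)
    return im
E
python3 - <<'E'
from pk import *
print(R,O)
a=rectpic('w2',0.0,'');b=rectpic('w2',.010,'')
save(np.hstack([a,b]),'r2.png')
E
```

```text
[[ 4.05855542e-01 -8.57167301e-01 -3.17089101e-01]
 [ 6.75457051e-01  5.15038075e-01 -5.27724885e-01]
 [ 6.15661475e-01 -2.77555756e-17  7.88010754e-01]] [ 0.49249583 -0.22379611  0.01188076]
```

View pics/r2.png

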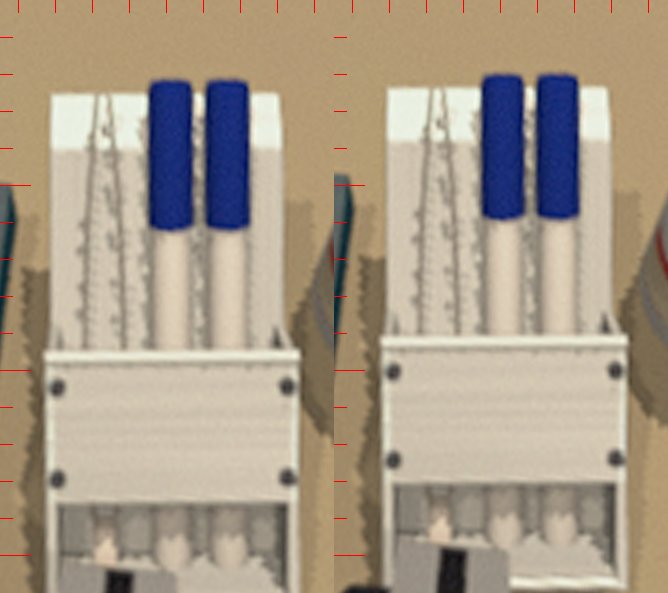

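Run:
```python
from pk import *
T=np.c_[R[:,0],-R[:,1],-R[:,2]]
st(); print(P2W([.08,.042,.06])); gotoR(P2W([.08,.042,.045]),T)
```

```text
{'time_s': 3.533, 'position': [0.465, -0.24, 0.173], 'orientation': [0.866, 0.436, 0.215, -0.116], 'wrist_force': [0.942, 1.143, 0.997], 'finger_gap': -0.0, 'finger_force': 0.0}
[ 0.4699379  -0.17979144  0.10841433]
shift [ 0.0551 -0.1052  0.3221] turn [ 0.0126  0.0537 -0.0273] deg 11.1 dist 0.103
```

Call:
move_arm(deltas=[0.055, -0.105, 0.2, 0.0126, 0.054, -0.027, 0, 0.055, -0.105, 0.32, 0.0126, 0.054, -0.027, 0, 0.055, -0.105, 0.32, 0.0126, 0.054, -0.027, 0, 0.055, -0.105, 0.32, 0.0126, 0.054, -0.027, 0, 0.055, -0.105, 0.32, 0.0126, 0.054, -0.027, 0])

```text
time_s: 3.95
position: [0.4773, -0.1697, 0.0993]
orientation: [0.821, 0.469, 0.284, -0.16]
wrist_force: [-0.4, 0.0, 0.5]
finger_gap: -0.0
finger_force: 0.0
```

```bash
cat >> pk.py <<'E'
def where():
    o=st(); q=R.T@(np.array(o['position'])-O); t=Rn.from_quat(o['orientation']).as_matrix()
    T=np.c_[R[:,0],-R[:,1],-R[:,2]]
    print('tcp in pocket mm',np.round(q*1000,1),'rot err deg',np.round(Rn.from_matrix(t.T@T).as_rotvec()*57.3,1),'F pocket',np.round(R.T@np.array(o['wrist_force']),2))
    return T
E
python3 - <<'E'
from pk import *
T=where(); gotoR(P2W([.08,.042,.003]),T)
E
```

```text
{'time_s': 3.95, 'position': [0.477, -0.17, 0.099], 'orientation': [0.821, 0.469, 0.284, -0.16], 'wrist_force': [-0.39, 0.011, 0.464], 'finger_gap': -0.0, 'finger_force': 0.0}
tcp in pocket mm [84.2 40.9 45.1] rot err deg [-0.1 -0.1  0.5] F pocket [0.13 0.34 0.48]
shift [-0.014  -0.0036  0.1405] turn [-0.0006 -0.0004  0.0026] deg 0.5 dist 0.0424
```

Call:
move_arm(deltas=[-0.014, 0, 0.07, 0, 0, 0.003, 0, -0.014, 0, 0.14, 0, 0, 0.003, 0, -0.014, 0, 0.14, 0, 0, 0.003, 0, -0.014, 0.015, 0.14, 0, 0, 0.003, 0, -0.014, 0.03, 0.14, 0, 0, 0.003, 0])

```text
time_s: 4.37
position: [0.4966, -0.1591, 0.0645]
orientation: [0.824, 0.464, 0.284, -0.159]
wrist_force: [1.5, 0.2, 0.3]
finger_gap: -0.0
finger_force: 0.0
```

Call:
move_arm(deltas=[0, 0.006, 0, 0, 0, 0, 0, 0, 0.012, 0, 0, 0, 0, 0, 0, 0.018, 0, 0, 0, 0, 0, 0, 0.024, 0, 0, 0, 0, 0, 0, 0.024, 0, 0, 0, 0, 0])

```text
time_s: 4.78
position: [0.5018, -0.1619, 0.0626]
orientation: [0.824, 0.463, 0.283, -0.16]
wrist_force: [-0.6, 0.6, 0.8]
finger_gap: 0.0
finger_force: 0.0
```

Run:
```python
from pk import *
where(); im,d,c,W=shot('wrist'); np.savez('w3.npz',im=im,d=d,W=W); save(np.hstack([rectpic('w3',0.0,''),rectpic('w3',.01,'')]),'r3.png')
```

```text
{'time_s': 4.783, 'position': [0.502, -0.162, 0.063], 'orientation': [0.824, 0.463, 0.283, -0.16], 'wrist_force': [-0.635, 0.624, 0.798], 'finger_gap': 0.0, 'finger_force': 0.0}
tcp in pocket mm [76.8 23.9  4.4] rot err deg [ 0.1 -0.  -0.3] F pocket [0.66 0.87 0.5 ]
```

View pics/r3.png

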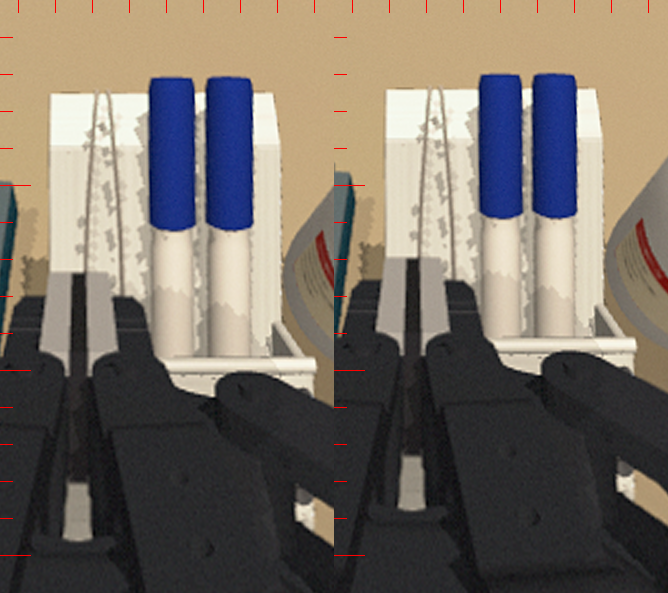

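Run:
```python
from pk import *
c=cams.calibration('wrist'); z=np.load('w3.npz'); M=np.array(c['mount'])
def tool(px): return pts(px,z['d'],c,M)*1000
for r in (238,240,242,244,246,250,256,264,272,285): print(r,[np.round(tool([(q,r)])[0],1).tolist() if z['d'][r,q]>0 else 0 for q in (259,265,281,285)])
# plate/tweezers heights in pocket frame
def pp(x,y):
    w=P2W([x/1e3,y/1e3,0]); cc=(w-z['W'][:3,3])@z['W'][:3,:3]
    p=cv2.projectPoints(cc[None],np.zeros(3),np.zeros(3),np.array(c['intrinsics'],float),np.array(c['dist_coeffs'],float))[0].ravel()
    k=np.round(p).astype(int); return np.round(R.T@(pts([k],z['d'],c,z['W'])[0]-O)*1000,1).tolist()
for xy in [(105,27),(105,9),(95,8),(105,-25),(95,-25),(100,-2),(80,-2),(95,20.5),(95,13)]: print(xy,pp(*xy))
```

```text
238 [[0.8, -7.3, 6.5], [0.9, -3.8, 6.2], [0.9, 5.3, 6.1], [0.6, 7.6, 6.9]]
240 [[-0.7, -7.3, 7.1], [0.1, -3.8, 5.1], [-0.2, 5.3, 6.0], [-0.5, 7.6, 6.6]]
242 [[12.0, -5.8, -27.8], [12.5, -3.0, -29.0], [12.5, 4.3, -29.0], [11.6, 6.2, -26.8]]
244 [[12.2, -5.7, -30.5], [12.1, -3.0, -30.5], [12.1, 4.3, -30.3], [12.4, 6.0, -31.0]]
246 [[11.7, -5.6, -31.9], [12.0, -2.9, -32.5], [12.2, 4.2, -32.9], [12.2, 6.0, -32.9]]
250 [[11.7, -5.5, -36.3], [12.0, -2.8, -36.9], [11.5, 4.1, -35.7], [11.9, 5.8, -36.7]]
256 [[12.0, -5.2, -43.3], [11.9, -2.7, -43.0], [12.6, 3.9, -44.6], 0]
264 [[11.3, -4.9, -49.4], [12.4, -2.5, -51.6], [12.4, 3.7, -51.6], [11.8, 5.3, -50.4]]
272 [[11.9, -4.6, -57.4], [12.1, -2.4, -57.8], [11.9, 3.6, -57.3], [12.1, 5.0, -57.7]]
285 [[12.9, -4.1, -68.8], [12.7, -2.1, -68.4], [12.6, 3.3, -68.2], [12.7, 4.6, -68.4]]
(105, 27) [104.8, 26.9, -1.4]
(105, 9) [104.4, 8.7, -2.8]
(95, 8) [94.3, 8.0, -1.8]
(105, -25) [104.5, -25.4, -1.6]
(95, -25) [94.8, -25.4, -1.4]
(100, -2) [102.3, -0.7, 9.3]
(80, -2) [84.0, -0.7, 10.4]
(95, 20.5) [94.2, 20.3, -2.5]
(95, 13) [96.2, 13.5, 4.7]
```

Run:
```python
from pk import *
o=arm.get_obs(); Rt=Rn.from_quat(o['orientation']).as_matrix()
for n in('scene','top'):
    im,d,c,W=shot(n); P=mask(d>0,d,c,W); q=(P-o['position'])@Rt*1000; q=q[(abs(q[:,0])<20)&(abs(q[:,1])<25)&(q[:,2]>-100)&(q[:,2]<6)]
    for a in range(-100,6,8):
        s=q[(q[:,2]>=a)&(q[:,2]<a+8)]
        if len(s): print(n,a,len(s),np.round(s.min(0),0),np.round(s.max(0),0))
    if n=='scene': save(cv2.resize(im[200:320,310:470],(800,600),interpolation=cv2.INTER_CUBIC),'s4.png')
```

```text
scene -100 15 [-16. -18. -99.] [ -9.  -6. -92.]
scene -92 16 [-16. -18. -92.] [ -6.   4. -84.]
scene -84 27 [-12. -25. -84.] [  4. -15. -76.]
scene -76 24 [-13. -25. -76.] [  0.  10. -68.]
scene -68 9 [-13. -17. -68.] [ -6.   6. -64.]
scene -60 1 [ -6. -13. -58.] [ -6. -13. -58.]
scene -52 13 [-10. -11. -52.] [ -6.   4. -45.]
scene -44 9 [-10.  -9. -43.] [ -6.   1. -38.]
scene -36 16 [-10. -15. -36.] [ -6.   5. -28.]
scene -28 4 [-10.  -8. -27.] [ -6.  -3. -24.]
scene -20 83 [-20. -10. -19.] [-13.  24. -13.]
scene -12 12 [-20. -10. -11.] [-6. 25. -5.]
scene -4 31 [-19.  -9.  -4.] [-2. 25.  2.]
scene 4 16 [-19. -10.   4.] [ 4. 16.  6.]
top -100 62 [   5.  -17. -100.] [ 20.  17. -92.]
top -92 49 [ -4. -16. -92.] [ 19.  16. -85.]
top -84 110 [-10. -25. -84.] [ 15.  25. -76.]
top -76 115 [-12. -25. -76.] [ 17.  25. -68.]
top -68 47 [  0. -18. -68.] [ 15.  22. -60.]
top -60 50 [  5. -14. -60.] [ 15.  13. -52.]
top -52 55 [ -5. -14. -52.] [ 15.  13. -44.]
top -44 60 [ -4. -15. -44.] [ 14.  13. -36.]
top -36 40 [ -2. -14. -36.] [ 15.  12. -28.]
top -28 11 [  6.  -7. -28.] [ 13.  10. -24.]
top -20 8 [-17.  -8. -18.] [-11.  25. -12.]
top -12 31 [-19.  -8. -10.] [20. 25. -4.]
top -4 82 [-19.  -8.  -4.] [20. 24.  4.]
top 4 45 [-15.  -8.   4.] [20. 20.  6.]
```

View pics/s4.png

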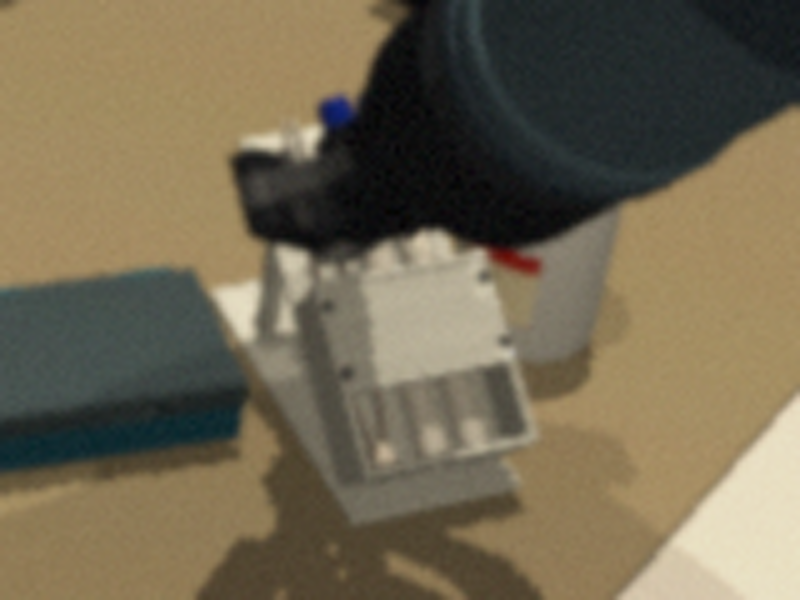

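```bash
sed -i 's/\.062,0,\.021/.062,0,.023/' pk.py; python3 -c "
from pk import *
print(arm.grip_depth); T=where(); gotoR(P2W([.078,.040,-.006]),T); gotoR(P2W([.078,.040,-.023]),T)"
```

```text
0.0187
{'time_s': 4.933, 'position': [0.501, -0.161, 0.062], 'orientation': [0.824, 0.463, 0.283, -0.161], 'wrist_force': [0.787, -0.68, 0.919], 'finger_gap': 0.0, 'finger_force': 0.0}
tcp in pocket mm [76.8 24.6  6.1] rot err deg [ 0.1 -0.  -0.3] F pocket [ 0.43 -1.03  0.83]
shift [ 0.0036 -0.0515  0.0403] turn [ 0.0003 -0.0001 -0.0019] deg 0.3 dist 0.0196
shift [ 0.0036 -0.0516  0.0969] turn [ 0.0003 -0.0001 -0.0019] deg 0.3 dist 0.033
```

Call:
move_arm(deltas=[0.004, -0.05, 0, 0, 0, 0, 0, 0.004, -0.05, 0, 0, 0, 0, 0, 0.004, -0.05, 0.05, 0, 0, 0, 0, 0.004, -0.05, 0.09, 0, 0, 0, 0, 0.004, -0.05, 0.09, 0, 0, 0, 0])

```text
time_s: 5.35
position: [0.4978, -0.1362, 0.0407]
orientation: [0.824, 0.464, 0.283, -0.162]
wrist_force: [0.3, 1.0, 0.1]
finger_gap: -0.0002
finger_force: 0.0
```

Call:
move_arm(deltas=[0, 0.01, 0, 0, 0, 0, 0, 0, 0.02, 0, 0, 0, 0, 0, 0, 0.03, 0, 0, 0, 0, 0, 0, 0.04, 0, 0, 0, 0, 0, 0, 0.04, 0, 0, 0, 0, 0])

```text
time_s: 5.77
position: [0.5088, -0.1458, 0.0422]
orientation: [0.824, 0.463, 0.284, -0.16]
wrist_force: [0.4, -0.2, 0.3]
finger_gap: 0.0001
finger_force: 0.2
```

Run:
```python
from pk import *
where(); im,d,c,W=shot('wrist'); np.savez('w5.npz',im=im,d=d,W=W); save(np.hstack([rectpic('w5',0.0,''),rectpic('w5',.01,'')]),'r5.png')
```

```text
{'time_s': 5.767, 'position': [0.509, -0.146, 0.042], 'orientation': [0.824, 0.463, 0.284, -0.16], 'wrist_force': [0.444, -0.183, 0.302], 'finger_gap': 0.0, 'finger_force': 0.162}
tcp in pocket mm [ 78.   26.2 -20.4] rot err deg [ 0.1  0.  -0.3] F pocket [ 0.24 -0.47  0.19]
```

View pics/r5.png

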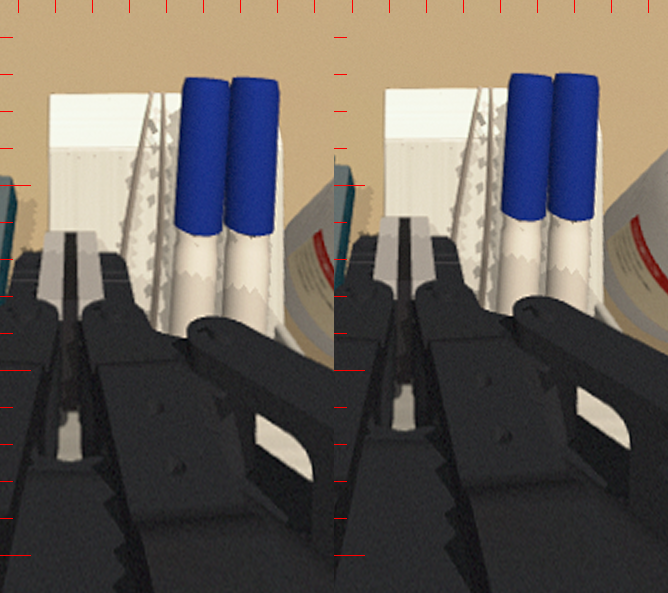

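Call:
move_arm(deltas=[-0.003, 0.01, 0.005, 0, 0, 0, 0, -0.006, 0.015, 0.005, 0, 0, 0, 0, -0.006, 0.02, 0.005, 0, 0, 0, 0, -0.006, 0.025, 0.005, 0, 0, 0, 0, -0.006, 0.03, 0.005, 0, 0, 0, 0])

```text
time_s: 6.23
position: [0.5155, -0.1499, 0.0396]
orientation: [0.824, 0.463, 0.283, -0.161]
wrist_force: [-0.7, -0.2, 1.1]
finger_gap: 0.0002
finger_force: 0.1
```

Run:
```python
from pk import *
where()
```

```text
{'time_s': 6.233, 'position': [0.516, -0.15, 0.04], 'orientation': [0.824, 0.463, 0.283, -0.161], 'wrist_force': [-0.706, -0.179, 1.08], 'finger_gap': 0.0, 'finger_force': 0.067}
tcp in pocket mm [ 76.3  18.3 -22.5] rot err deg [ 0.1 -0.  -0.3] F pocket [0.26 0.51 1.17]
```

Call:
move_arm(deltas=[0, -0.05, 0, 0, 0, 0, 0, 0, -0.06, -0.1, 0, 0, 0, 0, -0.1, -0.06, -0.22, 0, 0, 0, 0, -0.2, -0.06, -0.3, 0, 0, 0, 0, -0.3, -0.06, -0.35, 0, 0, 0, 0])

```text
time_s: 6.65
position: [0.4291, -0.2595, 0.0686]
orientation: [0.824, 0.464, 0.283, -0.159]
wrist_force: [1.5, -0.5, -0.1]
finger_gap: 0.0003
finger_force: 0.0
```

Run:
```python
from pk import *
where(); im,d,c,W=shot('wrist'); np.savez('w6.npz',im=im,d=d,W=W); save(np.hstack([rectpic('w6',0.0,''),rectpic('w6',.01,'')]),'r6.png')
```

```text
{'time_s': 6.65, 'position': [0.429, -0.26, 0.069], 'orientation': [0.824, 0.464, 0.283, -0.159], 'wrist_force': [1.479, -0.453, -0.075], 'finger_gap': 0.0, 'finger_force': 0.0}
tcp in pocket mm [-14.9  35.9  85.7] rot err deg [ 0.2  0.1 -0.2] F pocket [ 0.25 -1.5  -0.29]
```

View pics/r6.png

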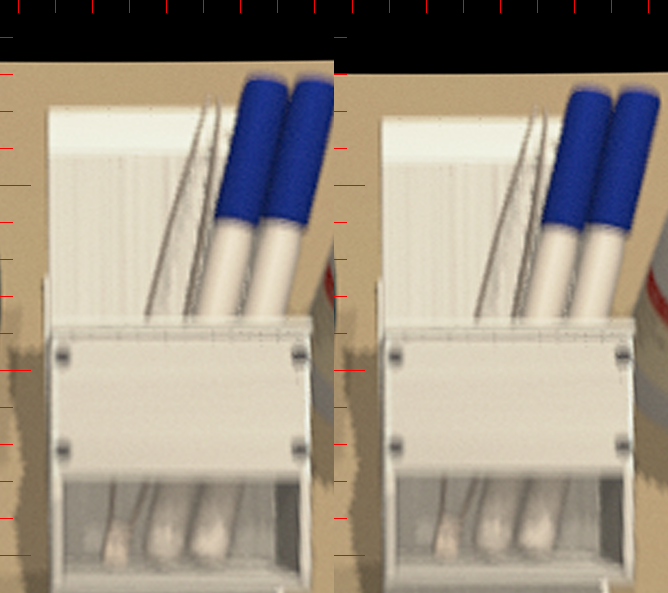

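Run:
```python
from pk import *
goto([0.42,-0.2,0.26],np.radians(59),np.radians(5))
```

```text
shift [ 0.537  -0.1301 -0.4033] turn [ 0.0015 -0.1805 -0.0043] deg 32.5 dist 0.2052
```

Call:
move_arm(deltas=[0.53, -0.13, -0.4, 0, -0.18, 0, 0.6, 0.53, -0.13, -0.4, 0, -0.18, 0, 0.6, 0.53, -0.13, -0.4, 0, -0.18, 0, 0.6, 0.53, -0.13, -0.4, 0, -0.18, 0, 0.6, 0.53, -0.13, -0.4, 0, -0.18, 0, 0.6])

```text
time_s: 7.12
position: [0.4244, -0.2032, 0.2213]
orientation: [0.868, 0.49, 0.072, -0.046]
wrist_force: [1.6, 0.3, 0.1]
finger_gap: 0.0512
finger_force: 0.0
```

Run:
```python
from pk import *
st(); goto([0.526,0.215,0.11],np.radians(73),0)
```

```text
{'time_s': 7.117, 'position': [0.424, -0.203, 0.221], 'orientation': [0.868, 0.49, 0.072, -0.046], 'wrist_force': [1.621, 0.299, 0.087], 'finger_gap': 0.051, 'finger_force': 0.0}
shift [ 1.2852 -0.4252  0.6027] turn [ 0.0034 -0.0545 -0.0782] deg 17.2 dist 0.4445
```

Call:
move_arm(deltas=[0.64, -0.21, 0.12, 0, 0, 0, 0.7, 0.64, -0.21, 0.12, 0, 0, 0, 0.7, 0.64, -0.21, 0.12, 0, 0, 0, 0.7, 0.64, -0.21, 0.12, 0, 0, 0, 0.7, 0.64, -0.21, 0.12, 0, 0, 0, 0.7])

```text
time_s: 7.53
position: [0.4705, -0.0006, 0.2186]
orientation: [0.867, 0.491, 0.073, -0.049]
wrist_force: [0.6, -0.5, -0.4]
finger_gap: 0.0598
finger_force: 0.0
```

Call:
move_arm(deltas=[0.55, -0.19, 0.33, 0.003, -0.054, -0.078, 0.7, 0.55, -0.19, 0.33, 0.003, -0.054, -0.078, 0.7, 0.55, -0.19, 0.33, 0.003, -0.054, -0.078, 0.7, 0.55, -0.19, 0.33, 0.003, -0.054, -0.078, 0.7, 0.55, -0.19, 0.33, 0.003, -0.054, -0.078, 0.7])

```text
time_s: 7.95
position: [0.5128, 0.1849, 0.1487]
orientation: [0.802, 0.597, 0.002, -0.002]
wrist_force: [-0.2, -0.0, -1.0]
finger_gap: 0.0597
finger_force: 0.0
```

Run:
```python
from pk import *
st(); im,d,c,W=shot('wrist'); save(im,'w7.png')
for s in finder.silhouettes('wrist','stray_marker_mid')[:3]:
    P=mask(s['pixels'],d,c,W); k=(P[:,2]>.005)&(P[:,2]<.02); 
    if k.sum()<30: print('few',k.sum());continue
    P=P[k]; m=P.mean(0)[:2]; v=np.linalg.svd(P[:,:2]-m,full_matrices=False)[2][0]; v*=np.sign(v[1]); e=(P[:,:2]-m)@v
    lo,hi=np.percentile(e,[.5,99.5]); print(round(s['p'],2),s['at'],'len',hi-lo,'mid',m+v*(lo+hi)/2,'yaw',np.degrees(np.arctan2(v[1],v[0])),'z',np.percentile(P[:,2],[50,95]), 'w',np.percentile((P[:,:2]-m)@[-v[1],v[0]],[2,98]))
goto([0.526,0.215,-0.023],np.radians(73),0)
```

```text
{'time_s': 7.95, 'position': [0.513, 0.185, 0.149], 'orientation': [0.802, 0.597, 0.002, -0.002], 'wrist_force': [-0.189, -0.037, -0.958], 'finger_gap': 0.06, 'finger_force': 0.0}
0.9 [274.4, 190.8] len 0.12611509580994412 mid [0.51387143 0.17562503] yaw 72.81788879514556 z [0.01118672 0.01306606] w [-0.00553869  0.00568352]
shift [0.0989 0.0202 0.5695] turn [-0.0009 -0.0017  0.0031] deg 0.7 dist 0.1735
```

Call:
move_arm(deltas=[0.11, 0.02, 0.3, 0, 0, 0.003, 0.7, 0.11, 0.02, 0.42, 0, 0, 0.003, 0.7, 0.11, 0.02, 0.5, 0, 0, 0.003, 0.7, 0.11, 0.02, 0.55, 0, 0, 0.003, 0.7, 0.11, 0.02, 0.565, 0, 0, 0.003, 0.7])

```text
time_s: 8.47
position: [0.5244, 0.2096, -0.0252]
orientation: [0.806, 0.591, -0.003, -0.003]
wrist_force: [-1.6, -0.1, -0.8]
finger_gap: 0.0598
finger_force: 0.0
```

Run:
```python
from pk import *
st(); goto([0.5275,0.2185,-0.023],np.radians(73),0)
```

```text
{'time_s': 8.467, 'position': [0.524, 0.21, -0.025], 'orientation': [0.806, 0.591, -0.003, -0.003], 'wrist_force': [-1.582, -0.075, -0.807], 'finger_gap': 0.06, 'finger_force': 0.0}
shift [ 0.0315  0.0009 -0.0074] turn [-0.0023  0.0004 -0.0027] deg 0.6 dist 0.0097
```

Call:
move_arm(deltas=[0.03, 0, -0.006, 0, 0, -0.003, 0.7, 0.03, 0, -0.006, 0, 0, -0.003, 0.1, 0.03, 0, -0.006, 0, 0, -0.003, 0, 0.03, 0, -0.006, 0, 0, -0.003, 0, 0.03, 0, -0.006, 0, 0, -0.003, 0], force=35)

```text
time_s: 8.88
position: [0.5331, 0.2198, -0.0153]
orientation: [0.804, 0.595, 0.004, -0.001]
wrist_force: [-0.4, 0.1, 6.2]
finger_gap: 0.0117
finger_force: 14.8
```

Call:
move_arm(deltas=[0, 0, 0, 0, 0, 0, 0, 0, 0, 0, 0, 0, 0, 0, 0, 0, 0, 0, 0, 0, 0, 0, 0, 0, 0, 0, 0, 0, 0, 0, 0, 0, 0, 0, 0])

```text
time_s: 9.3
position: [0.5331, 0.2197, -0.0153]
orientation: [0.804, 0.595, 0.004, -0.001]
wrist_force: [-1.8, 0.2, 10.3]
finger_gap: 0.011
finger_force: 35.5
```

Call:
move_arm(deltas=[0, 0, -0.1, 0, 0, 0, 0, 0, 0, -0.2, 0, 0, 0, 0, 0, 0, -0.33, 0, 0, 0, 0, 0, 0, -0.45, 0, 0, 0, 0, 0, 0, -0.45, 0, 0, 0, 0])

```text
time_s: 9.72
position: [0.5363, 0.2198, 0.1253]
orientation: [0.804, 0.594, 0.008, -0.001]
wrist_force: [1.5, 0.6, -0.6]
finger_gap: 0.0107
finger_force: 34.4
```

```bash
cat > m.py <<'E'
from pk import *
def held(name=None):
    o=st(); im,d,c,W=shot('wrist'); M=np.array(c['mount'])
    if name: np.savez(name+'.npz',im=im,d=d,W=W)
    for s in finder.silhouettes('wrist','stray_marker_mid')[:2]:
        P=mask(s['pixels'],d,c,M)*1000; P=P[(abs(P[:,1])<30)&(P[:,2]>-60)&(P[:,2]<10)]
        if len(P)<20: print('few');continue
        m=P.mean(0); v=np.linalg.svd(P-m,full_matrices=False)[2][0]; v*=-np.sign(v[0]); e=(P-m)@v
        print(round(s['p'],2),s['at'],len(P),'tool frame mean',np.round(m,1),'dir to tip',np.round(v,3),'tip end',np.round(m+v*np.percentile(e,99.5),1))
if __name__=='__main__':
    held(); T=where(); gotoR(P2W([.20,.014,.06]),T)
E
python3 m.py
```

```text
{'time_s': 9.717, 'position': [0.536, 0.22, 0.125], 'orientation': [0.804, 0.594, 0.008, -0.001], 'wrist_force': [1.531, 0.575, -0.627], 'finger_gap': 0.011, 'finger_force': 34.418}
0.74 [270.9, 284.2] 2545 tool frame mean [-12.    0.4 -26.4] dir to tip [-1.    -0.011 -0.001] tip end [-47.3   0.  -26.5]
{'time_s': 9.817, 'position': [0.533, 0.219, 0.12], 'orientation': [0.804, 0.595, 0.004, -0.001], 'wrist_force': [-0.613, -0.275, -0.796], 'finger_gap': 0.011, 'finger_force': 34.418}
tcp in pocket mm [ 382.1  193.7 -159.4] rot err deg [-4.5 37.3 13.5] F pocket [-0.92  0.38 -0.29]
shift [-1.0442  0.3568 -0.2104] turn [-0.0252  0.2072  0.0751] deg 39.9 dist 0.337
```

Run:
```python
from pk import *
o=arm.get_obs(); Rt=Rn.from_quat(o['orientation']).as_matrix()
for n in('wrist','scene','top'):
    im,d,c,W=shot(n); 
    blue=(im[...,2].astype(int)>im[...,0]+40)&(d>0); P=mask(blue,d,c,W); q=(P-o['position'])@Rt*1000; q=q[(abs(q)<130).all(1)]
    print(n,'blue',len(q), *(np.round(np.percentile(q,[1,10,50,90,99],axis=0),1).tolist() if len(q) else []))
    for s in finder.silhouettes(n,'stray_marker_mid')[:1]:
        P=mask(s['pixels'],d,c,W); q=(P-o['position'])@Rt*1000; k=(abs(q)<160).all(1); q=q[k]
        print(' sil',round(s['p'],2),len(P),len(q), *(np.round(np.percentile(q,[1,10,50,90,99],axis=0),1).tolist() if len(q) else []))
```

```text
wrist blue 10207 [-78.6, -117.0, -28.5] [-55.5, -65.7, -26.8] [12.8, 27.6, 118.3] [115.6, 122.0, 121.0] [128.9, 129.3, 121.9]
 sil 0.93 2501 2501 [-47.0, -4.8, -28.9] [-39.8, -3.7, -28.1] [-11.2, 0.5, -26.8] [13.0, 4.5, -24.5] [15.6, 6.0, -19.1]
scene blue 214 [-75.6, -113.0, -23.4] [-60.4, -109.2, 62.5] [-30.8, 107.7, 70.9] [23.8, 126.6, 100.8] [48.5, 129.9, 102.7]
top blue 375 [-108.7, -113.9, -26.3] [-81.2, -107.4, -22.9] [-42.4, 106.4, 68.9] [23.2, 126.3, 100.1] [55.5, 129.4, 102.6]
 sil 0.86 417 417 [-114.9, -7.5, -27.0] [-104.3, -6.2, -25.4] [-59.8, -1.9, -22.8] [-14.2, 3.2, -19.4] [5.8, 27.1, 121.1]
```

```bash
cat > ins.py <<'E'
from pk import *
import sys
def Ty(deg):
    a=np.radians(deg); X=R[:,0]*np.cos(a)-R[:,1]*np.sin(a); Z=-R[:,2]; return np.c_[X,np.cross(Z,X),Z]
def go(x,y,z,deg=3):
    print(x,y,z,deg,end=' '); gotoR(P2W(np.array([x,y,z])/1e3),Ty(deg))
if __name__=='__main__':
    where(); a=list(map(float,sys.argv[1:])); 
    for i in range(0,len(a),4): go(*a[i:i+4])
E
python3 ins.py 205 15 50 3; python3 -c "
from pk import *
print(P2W([.205,.015,.05]))"
```

```text
{'time_s': 10.117, 'position': [0.531, 0.218, 0.117], 'orientation': [0.804, 0.595, 0.001, -0.002], 'wrist_force': [0.159, 0.772, -1.025], 'finger_gap': 0.011, 'finger_force': 34.415}
tcp in pocket mm [ 378.6  194.9 -161. ] rot err deg [-4.7 37.6 13.5] F pocket [-0.04  0.26 -1.27]
205.0 15.0 50.0 3.0 shift [-1.0071  0.3661 -0.202 ] turn [-0.0209  0.2098  0.0909] deg 41.3 dist 0.3271
[ 0.54761843 -0.10293264  0.17591588]
```

Call:
move_arm(deltas=[-0.5, 0.18, -0.25, -0.01, 0.1, 0.045, 0, -0.5, 0.18, -0.25, -0.01, 0.1, 0.045, 0, -0.5, 0.18, -0.25, -0.01, 0.1, 0.045, 0, -0.5, 0.18, -0.25, -0.01, 0.1, 0.045, 0, -0.5, 0.18, -0.25, -0.01, 0.1, 0.045, 0])

```text
time_s: 10.53
position: [0.5402, 0.0498, 0.1937]
orientation: [0.837, 0.524, 0.138, -0.079]
wrist_force: [1.4, -0.5, -0.8]
finger_gap: 0.0108
finger_force: 34.4
```

```bash
python3 ins.py 205 15 50 3
```

```text
{'time_s': 10.533, 'position': [0.54, 0.05, 0.194], 'orientation': [0.837, 0.524, 0.138, -0.079], 'wrist_force': [1.375, -0.505, -0.774], 'finger_gap': 0.011, 'finger_force': 34.435}
tcp in pocket mm [316.1 100.1 -14.3] rot err deg [-1.8 19.6  4.8] F pocket [-0.26 -1.44 -0.78]
205.0 15.0 50.0 3.0 shift [-0.4439  0.2445 -0.0816] turn [-0.0071  0.1093  0.0431] deg 21.2 dist 0.154
```

Call:
move_arm(deltas=[-0.2, 0.2, -0.09, -0.007, 0.07, 0.03, 0, -0.44, 0.245, -0.09, -0.007, 0.109, 0.043, 0, -0.44, 0.245, -0.09, -0.007, 0.109, 0.043, 0, -0.44, 0.245, -0.09, -0.007, 0.109, 0.043, 0, -0.44, 0.245, -0.09, -0.007, 0.109, 0.043, 0])

```text
time_s: 10.95
position: [0.5461, -0.104, 0.1732]
orientation: [0.837, 0.442, 0.276, -0.169]
wrist_force: [-0.3, -0.7, 0.0]
finger_gap: 0.011
finger_force: 34.4
```

Run:
```python
from m import *
import ins
o=where()
z=arm.get_obs(); Rt=Rn.from_quat(z['orientation']).as_matrix()
for n in('wrist','top','scene'):
    im,d,c,W=shot(n)
    for s in finder.silhouettes(n,'stray_marker_mid')[:2]:
        P=mask(s['pixels'],d,c,W); q=(P-O)@R*1000; k=(q[:,0]>70)&(q[:,0]<240)&(abs(q[:,1])<50)&(q[:,2]>35); q=q[k]
        if len(q)>20:
            print(n,round(s['p'],2),len(q),np.round(np.percentile(q,[1,50,99],axis=0),1).tolist())
            print('  fit y(x), z(x):',np.polyfit(q[:,0],q[:,1],1).round(3),np.polyfit(q[:,0],q[:,2],1).round(3))
    if n=='wrist': np.savez('w8.npz',im=im,d=d,W=W)
ins.go(190,15,12); ins.go(190,15,-10); ins.go(175,15,-10)
```

```text
{'time_s': 10.95, 'position': [0.546, -0.104, 0.173], 'orientation': [0.837, 0.442, 0.276, -0.169], 'wrist_force': [-0.28, -0.676, 0.041], 'finger_gap': 0.011, 'finger_force': 34.438}
tcp in pocket mm [202.   15.8  48.9] rot err deg [-0.2  0.3 -3.3] F pocket [-0.55 -0.11  0.48]
wrist 0.88 2524 [[155.2, 9.6, 68.2], [191.5, 16.2, 75.2], [217.8, 22.6, 77.3]]
  fit y(x), z(x): [-0.067 28.872] [-3.0000e-03  7.5578e+01]
top 0.64 91 [[97.6, 13.9, 67.9], [147.6, 20.9, 72.3], [223.0, 44.4, 125.2]]
  fit y(x), z(x): [-0.051 29.192] [2.0000e-02 7.0132e+01]
scene 0.89 394 [[98.9, 16.9, 62.0], [146.3, 26.0, 68.9], [201.6, 31.6, 71.9]]
  fit y(x), z(x): [-0.059 34.446] [6.0000e-03 6.7524e+01]
190 15 12 3 shift [-0.0782  0.0208  0.1058] turn [-0.0043  0.0004  0.0032] deg 1.0 dist 0.04
190 15 -10 3 shift [-0.0781  0.0218  0.1791] turn [-0.0043  0.0004  0.0032] deg 1.0 dist 0.059
175 15 -10 3 shift [-0.128   0.0239  0.1791] turn [-0.0043  0.0004  0.0032] deg 1.0 dist 0.0664
```

Call:
move_arm(deltas=[-0.03, 0.03, 0.06, -0.004, 0, 0.003, 0, -0.05, 0.03, 0.12, -0.004, 0, 0.003, 0, -0.078, 0.03, 0.17, -0.004, 0, 0.003, 0, -0.078, 0.03, 0.184, -0.004, 0, 0.003, 0, -0.078, 0.03, 0.184, -0.004, 0, 0.003, 0])

```text
time_s: 11.67
position: [0.5627, -0.0813, 0.1177]
orientation: [0.835, 0.444, 0.278, -0.168]
wrist_force: [0.6, 0.5, -0.0]
finger_gap: 0.0106
finger_force: 34.4
```

```bash
cat > chk.py <<'E'
from pk import *
import ins,sys
def mk(lo=20,hi=240):
    for n in('wrist','top'):
        im,d,c,W=shot(n)
        for s in finder.silhouettes(n,'stray_marker_mid')[:1]:
            P=mask(s['pixels'],d,c,W); q=(P-O)@R*1000; k=(q[:,0]>lo)&(q[:,0]<hi)&(abs(q[:,1])<50)&(abs(q[:,2])<60); q=q[k]
            if len(q)>20: print(n,round(s['p'],2),len(q),np.round(np.percentile(q,[1,50,99],axis=0),1).tolist(),'fit',np.polyfit(q[:,0],q[:,1],1).round(3),np.polyfit(q[:,0],q[:,2],1).round(3))
    return W
where(); mk()
a=list(map(float,sys.argv[1:]))
for i in range(0,len(a),4): ins.go(*a[i:i+4])
E
python3 chk.py 163 12.5 -12 3
```

```text
{'time_s': 11.667, 'position': [0.563, -0.081, 0.118], 'orientation': [0.835, 0.444, 0.278, -0.168], 'wrist_force': [0.6, 0.456, -0.009], 'finger_gap': 0.011, 'finger_force': 34.436}
tcp in pocket mm [190.   13.2 -12.1] rot err deg [-0.1  0.1 -3. ] F pocket [ 0.55 -0.28 -0.44]
wrist 0.73 2486 [[143.3, 7.3, 7.4], [178.7, 13.6, 14.2], [205.7, 20.0, 16.2]] fit [-0.063 24.81 ] [-1.000e-03  1.408e+01]
top 0.42 159 [[62.1, 5.2, -1.9], [130.2, 15.9, 14.5], [206.3, 23.2, 21.8]] fit [-0.054 22.94 ] [0.046 6.617]
163.0 12.5 -12.0 3.0 shift [-0.0883 -0.0008  0.0085] turn [0.0009 0.0004 0.    ] deg 0.2 dist 0.0266
```

Call:
move_arm(deltas=[-0.02, 0, 0, 0, 0, 0, 0, -0.045, 0, 0, 0, 0, 0, 0, -0.07, 0, 0, 0, 0, 0, 0, -0.09, 0, 0, 0, 0, 0, 0, -0.09, 0, 0, 0, 0, 0, 0])

```text
time_s: 12.28
position: [0.5496, -0.1031, 0.1005]
orientation: [0.836, 0.442, 0.278, -0.167]
wrist_force: [0.2, -0.2, -0.8]
finger_gap: 0.011
finger_force: 34.4
```

```bash
python3 chk.py 140 12.5 -12 3
```

```text
{'time_s': 12.283, 'position': [0.55, -0.103, 0.101], 'orientation': [0.836, 0.442, 0.278, -0.167], 'wrist_force': [0.167, -0.173, -0.781], 'finger_gap': 0.011, 'finger_force': 34.436}
tcp in pocket mm [159.3  13.2  -9.9] rot err deg [ 0.1  0.2 -3.2] F pocket [-0.53 -0.23 -0.58]
wrist 0.86 2616 [[111.6, 7.1, 5.7], [148.1, 13.7, 16.3], [175.0, 20.3, 18.3]] fit [-0.059 22.497] [1.1000e-02 1.4104e+01]
140.0 12.5 -12.0 3.0 shift [-0.0725  0.0053  0.0057] turn [ 0.0005  0.0003 -0.0004] deg 0.1 dist 0.0219
```

Call:
move_arm(deltas=[-0.02, 0.003, 0.006, 0, 0, 0, 0, -0.04, 0.004, 0.006, 0, 0, 0, 0, -0.06, 0.005, 0.006, 0, 0, 0, 0, -0.073, 0.005, 0.006, 0, 0, 0, 0, -0.073, 0.005, 0.006, 0, 0, 0, 0])

```text
time_s: 12.9
position: [0.5419, -0.1164, 0.0859]
orientation: [0.836, 0.443, 0.278, -0.167]
wrist_force: [0.6, -0.2, -0.4]
finger_gap: 0.0107
finger_force: 34.5
```

```bash
python3 chk.py
```

```text
{'time_s': 12.9, 'position': [0.542, -0.116, 0.086], 'orientation': [0.836, 0.443, 0.278, -0.167], 'wrist_force': [0.562, -0.228, -0.361], 'finger_gap': 0.011, 'finger_force': 34.45}
tcp in pocket mm [138.1  13.  -12. ] rot err deg [ 0.1  0.1 -3.2] F pocket [-0.15 -0.6  -0.34]
wrist 0.61 2624 [[91.3, 7.0, 3.7], [126.7, 13.7, 14.3], [153.9, 21.0, 16.3]] fit [-0.073 22.9  ] [6.0000e-03 1.2955e+01]
```

Call:
move_arm(deltas=[0, 0, 0, 0, 0, 0, 0.27, 0, 0, 0, 0, 0, 0, 0.27, 0, 0, 0, 0, 0, 0, 0.27, 0, 0, 0, 0, 0, 0, 0.27, 0, 0, 0, 0, 0, 0, 0.27])

```text
time_s: 13.52
position: [0.5429, -0.1155, 0.0869]
orientation: [0.835, 0.443, 0.279, -0.167]
wrist_force: [0.2, -0.4, 0.2]
finger_gap: 0.0228
finger_force: 0.0
```

Call:
move_arm(deltas=[0, 0, 0, 0, 0, 0, 0.27, 0, 0, -0.08, 0, 0, 0, 0.27, 0, 0, -0.2, 0, 0, 0, 0.27, -0.15, 0, -0.3, 0, 0, 0, 0.1, -0.3, 0, -0.35, 0, 0, 0, 0])

```text
time_s: 13.93
position: [0.4797, -0.2163, 0.1223]
orientation: [0.834, 0.445, 0.28, -0.165]
wrist_force: [1.4, -0.7, -0.3]
finger_gap: 0.0006
finger_force: 0.0
```

```bash
python3 chk.py
python3 - <<'E'
from pk import *
im,d,c,W=shot('wrist'); np.savez('w9.npz',im=im,d=d,W=W); save(np.hstack([rectpic('w9',0.0,''),rectpic('w9',.01,'')]),'r9.png')
E
```

```text
{'time_s': 13.933, 'position': [0.48, -0.216, 0.122], 'orientation': [0.834, 0.445, 0.28, -0.165], 'wrist_force': [1.351, -0.736, -0.309], 'finger_gap': 0.001, 'finger_force': 0.0}
tcp in pocket mm [67.8 14.9 89.1] rot err deg [ 0.3  0.1 -2.7] F pocket [-0.14 -1.54 -0.28]
wrist 0.81 1730 [[62.0, 6.8, 0.1], [108.0, 14.6, 10.6], [147.8, 22.5, 13.0]] fit [-0.077 22.889] [0.017 8.428]
top 0.79 198 [[60.4, 8.2, 2.1], [115.7, 16.9, 9.9], [150.2, 22.6, 12.5]] fit [-0.079 25.214] [-0.014 11.033]
```

View pics/r9.png

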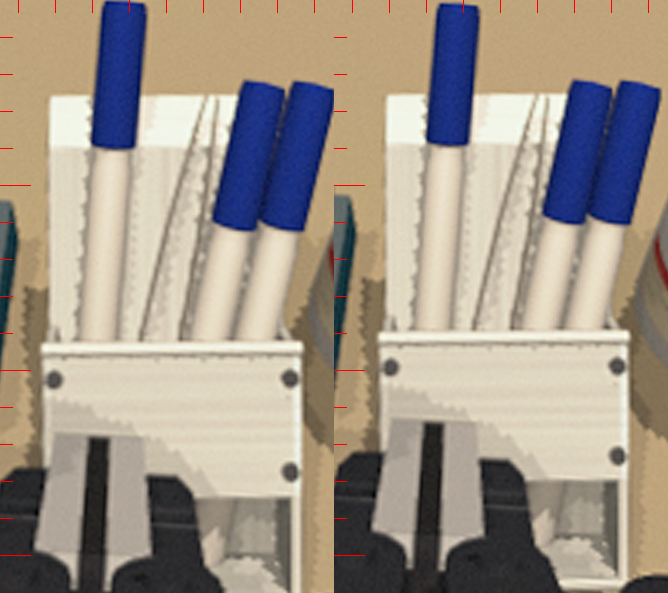

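Run:
```python
import ins
ins.where(); ins.go(175,11,60,4); ins.go(175,11,-20,4); ins.go(163,11,-20,4)
```

```text
{'time_s': 14.183, 'position': [0.479, -0.214, 0.119], 'orientation': [0.835, 0.443, 0.279, -0.167], 'wrist_force': [-0.106, 0.265, 0.504], 'finger_gap': -0.0, 'finger_force': 0.0}
tcp in pocket mm [66.9 16.8 86.1] rot err deg [ 0.1  0.  -3.1] F pocket [0.45 0.23 0.29]
175 11 60 4 shift [ 3.609e-01 -2.000e-04  8.690e-02] turn [0.0004 0.0002 0.005 ] deg 0.9 dist 0.1114
175 11 -20 4 shift [ 0.361  -0.0005  0.3535] turn [0.0004 0.0002 0.005 ] deg 0.9 dist 0.1516
163 11 -20 4 shift [0.3211 0.0017 0.3536] turn [0.0004 0.0002 0.005 ] deg 0.9 dist 0.1433
```

Call:
move_arm(deltas=[0.14, 0, 0, 0, 0, 0.005, 0, 0.28, 0, 0, 0, 0, 0.005, 0, 0.36, 0, 0.05, 0, 0, 0.005, 0, 0.36, 0, 0.19, 0, 0, 0.005, 0, 0.36, 0, 0.33, 0, 0, 0.005, 0])

```text
time_s: 14.6
position: [0.5615, -0.0903, 0.1101]
orientation: [0.837, 0.439, 0.279, -0.168]
wrist_force: [0.4, -0.1, -0.9]
finger_gap: -0.0003
finger_force: 0.0
```

Call:
move_arm(deltas=[0, 0, 0.02, 0, 0, 0, 0, -0.02, 0, 0.02, 0, 0, 0, 0, -0.035, 0, 0.02, 0, 0, 0, 0, -0.045, 0, 0.02, 0, 0, 0, 0, -0.045, 0, 0.02, 0, 0, 0, 0])

```text
time_s: 15.02
position: [0.5537, -0.1011, 0.0954]
orientation: [0.84, 0.436, 0.277, -0.168]
wrist_force: [-0.2, 0.2, 0.9]
finger_gap: 0.0002
finger_force: 0.0
```

```bash
python3 chk.py 142 11 -20 4
```

```text
{'time_s': 15.017, 'position': [0.554, -0.101, 0.095], 'orientation': [0.84, 0.436, 0.277, -0.168], 'wrist_force': [-0.218, 0.246, 0.887], 'finger_gap': 0.0, 'finger_force': 0.0}
tcp in pocket mm [159.2  10.8 -16.3] rot err deg [ 0.2  0.1 -4.1] F pocket [0.62 0.31 0.64]
wrist 0.66 199 [[113.7, 11.0, 10.2], [119.7, 13.5, 12.0], [150.1, 16.5, 51.4]] fit [-0.038 18.212] [  0.907 -96.02 ]
top 0.66 41 [[58.1, 9.7, 8.6], [97.1, 15.4, 11.0], [111.2, 22.2, 13.1]] fit [-0.148 29.186] [0.023 8.758]
142.0 11.0 -20.0 4.0 shift [-0.0621  0.0046  0.0096] turn [0.001  0.0004 0.0001] deg 0.2 dist 0.0189
```

Call:
move_arm(deltas=[0.006, 0.002, 0.008, 0, 0, 0, 0, 0.006, 0.004, 0.015, 0, 0, 0, 0, -0.01, 0.004, 0.015, 0, 0, 0, 0, -0.02, 0.004, 0.015, 0, 0, 0, 0, -0.03, 0.004, 0.015, 0, 0, 0, 0])

```text
time_s: 15.63
position: [0.5519, -0.1031, 0.0856]
orientation: [0.839, 0.437, 0.277, -0.169]
wrist_force: [0.1, -0.7, 0.1]
finger_gap: -0.0003
finger_force: 0.0
```

```bash
python3 chk.py 142 11 -20 4
```

```text
{'time_s': 15.633, 'position': [0.552, -0.103, 0.086], 'orientation': [0.839, 0.437, 0.277, -0.169], 'wrist_force': [0.143, -0.656, 0.105], 'finger_gap': -0.0, 'finger_force': 0.0}
tcp in pocket mm [151.   11.3 -22.5] rot err deg [ 0.1  0.1 -4. ] F pocket [-0.32 -0.46  0.38]
wrist 0.61 186 [[110.3, 11.1, 10.3], [116.4, 13.7, 12.0], [122.2, 16.3, 13.7]] fit [-0.124 28.039] [0.034 8.048]
142.0 11.0 -20.0 4.0 shift [-0.0312  0.0026 -0.0079] turn [ 0.0005  0.0005 -0.    ] deg 0.1 dist 0.0097
```

Call:
move_arm(deltas=[-0.008, 0, 0, 0, 0, 0, 0, -0.016, 0, 0, 0, 0, 0, 0, -0.024, 0, 0, 0, 0, 0, 0, -0.03, 0, 0, 0, 0, 0, 0, -0.03, 0, 0, 0, 0, 0, 0])

```text
time_s: 16.25
position: [0.5478, -0.1088, 0.0802]
orientation: [0.839, 0.436, 0.277, -0.169]
wrist_force: [0.0, 0.3, -0.2]
finger_gap: -0.0006
finger_force: 0.0
```

```bash
python3 chk.py 142 11 -20 4
```

```text
{'time_s': 16.25, 'position': [0.548, -0.109, 0.08], 'orientation': [0.839, 0.436, 0.277, -0.169], 'wrist_force': [0.013, 0.293, -0.238], 'finger_gap': -0.001, 'finger_force': 0.013}
tcp in pocket mm [142.2  11.9 -22.4] rot err deg [ 0.1  0.1 -4. ] F pocket [ 0.06  0.14 -0.35]
wrist 0.57 200 [[101.5, 10.8, 10.3], [107.0, 14.2, 12.0], [132.3, 17.0, 44.4]] fit [-0.109 25.936] [  0.628 -55.049]
top 0.38 26 [[78.2, 13.0, 8.5], [87.6, 16.8, 11.1], [97.0, 20.2, 13.4]] fit [-0.126 27.698] [ 0.165 -3.403]
142.0 11.0 -20.0 4.0 shift [-0.0019  0.0025 -0.008 ] turn [0.0006 0.0005 0.0002] deg 0.1 dist 0.0026
```

Call:
move_arm(deltas=[-0.004, 0, 0, 0, 0, 0, 0, -0.008, 0, 0, 0, 0, 0, 0, -0.01, 0, 0, 0, 0, 0, 0, -0.01, 0, 0, 0, 0, 0, 0, -0.01, 0, 0, 0, 0, 0, 0])

```text
time_s: 16.87
position: [0.5467, -0.1103, 0.0787]
orientation: [0.839, 0.437, 0.277, -0.169]
wrist_force: [0.3, 0.9, -0.3]
finger_gap: 0.0002
finger_force: 0.4
```

```bash
python3 chk.py 142 11 -20 4
```

```text
{'time_s': 16.867, 'position': [0.547, -0.11, 0.079], 'orientation': [0.839, 0.437, 0.277, -0.169], 'wrist_force': [0.266, 0.859, -0.281], 'finger_gap': 0.0, 'finger_force': 0.373}
tcp in pocket mm [139.8  12.  -22.5] rot err deg [ 0.1  0.1 -4. ] F pocket [ 0.52  0.21 -0.76]
wrist 0.48 185 [[99.3, 11.9, 10.6], [105.2, 14.3, 12.1], [110.9, 16.7, 13.2]] fit [-0.059 20.527] [0.025 9.497]
142.0 11.0 -20.0 4.0 shift [ 0.0078  0.0028 -0.0081] turn [0.0005 0.0004 0.0002] deg 0.1 dist 0.0035
```

Call:
move_arm(deltas=[0.05, 0, 0, 0, 0, 0, 0, 0.05, 0, -0.1, 0, 0, 0, 0, 0.05, 0, -0.23, 0, 0, 0, 0, -0.08, 0, -0.35, 0, 0, 0, 0, -0.2, 0, -0.38, 0, 0, 0, 0])

```text
time_s: 17.48
position: [0.4873, -0.2064, 0.1372]
orientation: [0.838, 0.439, 0.279, -0.166]
wrist_force: [1.6, -0.5, -0.4]
finger_gap: 0.0
finger_force: 0.0
```

```bash
python3 chk.py
python3 - <<'E'
from pk import *
im,d,c,W=shot('wrist'); np.savez('wa.npz',im=im,d=d,W=W)
b=((im[...,2].astype(int)>im[...,0]+50)&(d>0)).astype(np.uint8)
n,l,s,_=cv2.connectedComponentsWithStats(b)
for i in range(1,n):
    if s[i,4]<60: continue
    q=(mask(l==i,d,c,W)-O)@R*1000; q=q[(q[:,2]>4)&(q[:,2]<25)]
    if len(q)>40: print(s[i,4],'x',np.percentile(q[:,0],[1,99]).round(1),'y',np.percentile(q[:,1],[2,50,98]).round(1),'z',np.percentile(q[:,2],[50]).round(1))
E
```

```text
{'time_s': 17.483, 'position': [0.487, -0.206, 0.137], 'orientation': [0.838, 0.439, 0.279, -0.166], 'wrist_force': [1.646, -0.52, -0.355], 'finger_gap': 0.0, 'finger_force': 0.0}
tcp in pocket mm [86.8 13.4 93.2] rot err deg [ 0.4  0.1 -3.6] F pocket [ 0.1  -1.68 -0.53]
wrist 0.91 1237 [[61.7, 7.0, 6.3], [98.9, 14.5, 11.1], [129.4, 22.0, 13.5]] fit [-0.088 23.052] [0.015 9.307]
top 0.76 208 [[56.8, 9.1, 2.7], [98.6, 17.2, 9.9], [130.9, 23.3, 13.7]] fit [-0.088 25.274] [8.000e-03 8.843e+00]
1461 x [ 90.9 127.6] y [-39.7 -26.6 -13.8] z [11.3]
4340 x [ 61.  128.4] y [-29.5  10.1  21.9] z [11.3]
1323 x [ 74.1 104.6] y [-98.  -71.8 -51.7] z [16.]
13415 x [-53.8 -25.4] y [-235.7 -186.5 -122.9] z [12.9]
1445 x [21.3 60.4] y [-31.  -16.4   8.3] z [22.8]
1355 x [-45.5 -25.1] y [250.4 262.5 275.6] z [11.1]
161 x [-52.4 -42.3] y [-79.5 -74.3 -66.8] z [20.4]
```

```bash
python3 -c "
from bench import arm
print(arm.close_job())"
```

```text
the job is handed in; nothing more can be done
None
```

The stray marker is back in the pocket, barrel first and cap outwards. By the last camera measurement its cap end is at x ≈ 129 mm, level with its neighbours, so it is within a millimetre or two of fully home. The two markers and the tweezers are still in the row but lean about 10° towards the bottle, and nothing touched the bottle, case or screwdriver. The job is handed in at 17.5 s; no verdict was shown. The shut fingertips showed about 26 mm short of the reported TCP in all three cameras, so I allowed for that.

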